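# Switch the line selector to the terminated line and hold the read key

## Robot

A 6-joint arm with a two-finger parallel gripper is mounted at the origin on a cart in front of the work surface, level with it; the furniture and walls round the work are solid. World frame = base frame: x ahead of the robot, y to its left, z up, the work surface at z = 0. Lengths are in mm, angles in rad, forces in N, time in s.
With the tool pointing down it reaches from about 300 to 850 mm from the base axis. Payload 4.2 kg.
Tool frame: the origin (TCP) lies between the finger pads; the fingertips stand 19 mm ahead of it and the grasp point (between the pads) is the TCP; z points along the fingers, x is the direction in which the jaws open and shut, and the axes are right-handed (so a half turn about z gives the same grasp; the last joint's range is limited). The gripper opens to 91 mm and grips with 3 to 60 N. Pads are 32 mm wide; open, the fingers measure 118 mm over their backs; the gripper's body (76 mm by 178 mm) begins 60 mm behind the grasp point.
Start: joints at [1.101, 0.32, 1.565, -0, 1.257, -0.02], TCP at [250.007, 517.823, 205.976] pointing down, gripper open.
Joint ranges: [-3.11, 3.11], [-0.84, 2.01], [0.21, 2.61], [-1.34, 4.49], [0.05, 2.63], [-2.56, 2.56]. Speed limits (rad/s): [2.57, 2.57, 3.14, 3.14, 3.14, 3.14].

## Interface

Orientations are given as a unit quaternion [w, x, y, z].
In Python, from cell import r gives the robot as it stands.
- The arm moves only by the tool play_rows, never from a script. Its argument "plan" is a list of rows, each a list of 7 numbers: the turn, a rotation vector about the tool's x, y, z as a fraction of full scale, then the shift along the tool's x, y, z as a fraction of full scale, then the gripper's target within -1 to 1 (shut at 1, half-way at 0, fully open at -1). A call has exactly 8 rows; each row shifts and turns the commanded pose from where the row before left it, along the tool's axes as they then stand; what a row does not reach is not made up. Full scale, the value 1, is 0.15 m for a shift and pi/4 rad for a turn. A row lasts 1/8 s, in which the tool goes at most 62.5 mm and 10.7 degrees, less where a joint would pass 70% of its speed; a pose out of reach is approached as far as the arm can. A call with a number of a shift or a turn outside -1 to 1 is refused whole. A call with a gripper value outside its range is refused whole. The fingers move at their own pace and stop on an object; "grip_force" is the grip in N (left out, the last holds). Time passes only in rows, so rows that do not move let the fingers close, or fill a call up. It gives the time, the measured TCP pose, the force and the opening at its end, in the units of the state.
- r.read_state(): the state, without advancing time (a new reading comes with each control period).
- r.snapshot(name): name is "side" or "top" or "wrist"; returns a dict with "color" (384x512x3 uint8, red, green, blue), "intrinsics" (3x3 intrinsics, pixels), "rvec" (rotation vector, rad) and "tvec" (3), from world to camera coordinates, as OpenCV has them. Camera axes: x right, y down, z forward; pixel columns grow to the right and rows downward; lengths in mm; the calibration is good to about 2 mm. The wrist camera is an equidistant fisheye: a pixel r from the principal point sees the ray r / f radians off the axis. A picture is of the moment at which its call begins. There is no depth.
- r.finish_job(): hands the job in, once; it reports no verdict.
The state is a dict: "clock": time; "joints": joint angles; "dq": joint speeds; "joint_efforts": joint torques, N m; "position": TCP position; "orientation": TCP orientation; "ft_force": force on the tool from outside, world axes, zero at the start; "wrist_torque": the same for the moment, N m; "gripper_width": finger opening in mm.
Only numpy, scipy, OpenCV 4.12 (cv2) and the standard library are available. Lean on these libraries where they do the work, as an engineer would, in place of code of your own. Each camera call takes 0.05 s, during which the arm holds its last target.

## Task

Push the pointer knob of the line selector round with a fingertip, click by click, until it has clicked in pointing at the jack that carries the tall terminator plug (the other jacks wear low dust caps). Only then press the round read key at the front of the same box right down, and finish still holding it down. Do not grip the knob, do not shift or lift the box, and leave the plugs, the caps and the things lying around as they are.

Things in the scene. Friction and masses are not known exactly. Their poses are not given: they have to be found in the camera images.
- line_selector: the line selector, a low grey instrument box with a light grey top panel, 205 mm (its x) by 168 mm (y) by 53 mm high, 1.4 kg, loose on rubber feet. Origin in the middle of its underside, on the table; z up, -x to its front edge. The panel is 53 mm above the origin, with a display window at x = -90 to -50 mm, y = -2 to +70 mm, 2 mm proud; the read key is at x = -70 mm, y = -45 mm.
- selector_axis (a point): point on the panel where the knob's upright axis meets it, fixed to the box at its x = +28 mm, y = 0, 53 mm above the table; axes as the box's. Six coax jacks stand on a circle of 64 mm radius about it, at 45, 90 and 135 degrees to either side of the front direction (-x); none at the front (off) or back. The two jacks at 45 degrees wear caps that are part of the box.
- selector (a joint): turn of the knob in rad, positive anticlockwise seen from above; 0 points to the box's front (off). Seven clicks at 0, +-0.785, +-1.571, +-2.356, a stop just beyond the last on either side (no way through the back). A sprung ball holds it in each click; leaving one takes about 0.08 N m (3 N at the nose), past half way it snaps forward into the next by itself. It starts in one of the three front clicks.
- selector_pointer (a point): tip of the knob's nose, on its top edge, 34 mm from the axis and 23.5 mm above the panel; x points outward along the nose, z up. The black knob has a hub 26 mm across and one straight nose 9 mm wide out to here, 3.5 to 23.5 mm above the panel, with upright sides; a foot disc 35 mm across, up to 6 mm high, lies under it. The plugs stand 22 mm or more beyond the tip.
- terminator: the tall terminator plug, a steel cylinder 15 mm across and 48 mm tall, upright on one of the four jacks at 90 or 135 degrees to either side; origin in the middle of its underside, 3 mm above the panel. Only pushed on, not locked. It tells which line to select.
- cap_a: a low dust cap, 15 mm across and 15 mm tall, on the jack that it covers; origin in the middle of its underside, 3 mm above the panel. Only pushed on, not locked.
- cap_b: a low dust cap, 15 mm across and 15 mm tall, on the jack that it covers; origin in the middle of its underside, 3 mm above the panel. Only pushed on, not locked.
- cap_c: a low dust cap, 15 mm across and 15 mm tall, on the jack that it covers; origin in the middle of its underside, 3 mm above the panel. Only pushed on, not locked.
- read_key (a joint): travel of the read key in m: 0 up, 0.005 pressed right down; a spring pushes it back up (about 1.3 N to start it, 4.5 N right down).
- read_key_top (a point): middle of the top of the read key, a flat grey round key 22 mm across that stands 11 mm above the panel when up and 6 mm when down, in a low steel collar 31 mm across and 3 mm high; it moves down with the key.
- tweezers: bystander: curved tweezers lying on the table, 124 mm long; origin under its middle.
- pen: bystander: a ball pen lying on the table, 131 mm long; origin under its middle.
- loupe: bystander: a black stand loupe, 35 mm across and 42 mm tall; origin under its middle.
- dish: bystander: a small aluminium screw dish, 55 mm across and 13 mm high; origin under its middle.

How it is judged:
By the outcome, as a careful person would: the job done as asked, in the order asked, and still so for the second after the job is handed in, while the arm keeps its last pose, push and grip.
It also fails if it takes over 45 s, if anything falls off the work surface, if the arm or the gripper's body presses on something with over 40 N, if the wrist force passes 120 N, or if a joint passes its speed limit or range.

## Working session

There is one attempt and no reset: what is moved stays moved. The work goes in short steps, Python scripts to look and compute and a tool call to move; the robot and the scene stay as the last step left them, time stands still between calls to the robot, and variables do not carry over. Pictures are saved under pics/ and viewed, and the job is handed in when it is done.

Besides the shell and the picture viewer there is one more tool, called after "Request:" as a command line: name --pt "numbers of a row" for each row, then --argument value for the rest. play_rows: Moves the arm, as the interface text tells. Its arguments: {"type":"object","properties":{"plan":{"type":"array","items":{"type":"array","items":{"type":"number","minimum":-1,"maximum":1}}},"grip_force":{"type":"number"}},"required":["plan"]}

```bash
mkdir -p pics; ls; cat > h.py <<'E'
import cv2, numpy as np
from cell import r
from scipy.spatial.transform import Rotation as R
def snap(n,f):
    s=r.snapshot(n); cv2.imwrite('pics/'+f+'.png',s['color'][:,:,::-1]); np.save('pics/'+f+'.npy',s,allow_pickle=True); return s
def load(f): return np.load('pics/'+f+'.npy',allow_pickle=True).item()
def ray(s,u,v,fish=False):
    K=np.array(s['intrinsics']); x=(u-K[0,2])/K[0,0]; y=(v-K[1,2])/K[1,1]
    if fish:
        t=np.hypot(x,y); d=np.array([np.sin(t)*x/max(t,1e-9),np.sin(t)*y/max(t,1e-9),np.cos(t)])
    else: d=np.array([x,y,1.])
    M=cv2.Rodrigues(np.array(s['rvec'],float))[0]; t=np.array(s['tvec'],float).ravel()
    return -M.T@t, M.T@d
def onz(s,u,v,z,fish=False):
    o,d=ray(s,u,v,fish); return o+d*(z-o[2])/d[2]
def proj(s,P):
    return cv2.projectPoints(np.array(P,float).reshape(-1,3),np.array(s['rvec'],float),np.array(s['tvec'],float),np.array(s['intrinsics'],float),None)[0].reshape(-1,2)
E
python3 - <<'E'
from h import *
for n in ['side','top','wrist']: 
    s=snap(n,n+'0'); print(n,s['intrinsics'],ray(s,256,192)[0])
print(r.read_state())
E
```

```text
pics
side [[405.52128928   0.         250.58515362]
 [  0.         405.52128928 190.64173686]
 [  0.           0.           1.        ]] [223.40013878 898.46510181 388.74099612]
top [[404.07359017   0.         259.37871128]
 [  0.         404.07359017 198.23876152]
 [  0.           0.           1.        ]] [468.71530947 149.19631289 925.1612135 ]
wrist [[297.31863964   0.         258.79417507]
 [  0.         297.31863964 185.56595829]
 [  0.           0.           1.        ]] [182.5844064  549.16646273 383.73060032]
{'clock': 0.15, 'joints': array([ 1.10102987e+00,  3.20121260e-01,  1.56534795e+00, -3.46863719e-05,
        1.25737804e+00, -2.00178510e-02]), 'dq': array([ 0.00160336, -0.00194369, -0.0019472 ,  0.0007494 ,  0.00086245,
       -0.00131706]), 'joint_efforts': array([ 1.17772015e-04, -4.12771761e+01, -2.32154793e+01,  7.28842732e-02,
        4.33299551e-02, -9.51216475e-05]), 'position': array([249.82947075, 517.48723093, 205.34682607]), 'orientation': array([ 3.36932126e-04,  8.46973712e-01,  5.31634402e-01, -5.29387629e-04]), 'ft_force': array([-0.54117365, -0.83440875,  0.569387  ]), 'wrist_torque': array([ 0.00465506, -0.00521917,  0.01649935]), 'gripper_width': 90.94470632425801}
```

View pics/top0.png

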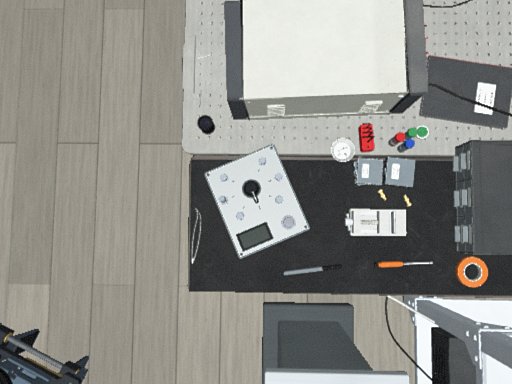

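View pics/side0.png

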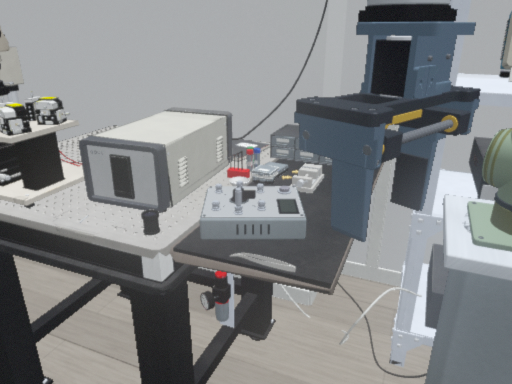

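View pics/wrist0.png

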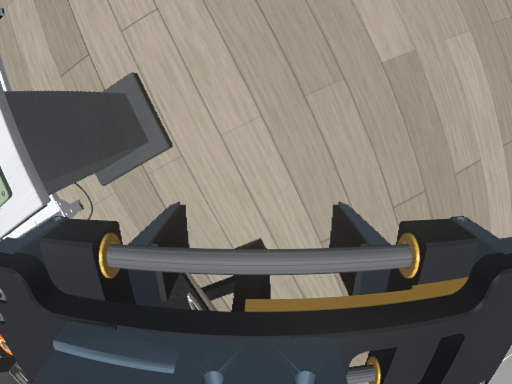

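```bash
python3 - <<'E'
from h import *
s=load('top0'); 
print(proj(s,[[300,0,0],[400,0,0],[300,100,0],[500,200,0],[0,0,0],[250,517,205]]))
c=s['color'][130:275,190:325,::-1]; cv2.imwrite('pics/topz.png',cv2.resize(c,None,fx=4.1,fy=4.1,interpolation=cv2.INTER_CUBIC))
s=load('side0'); c=s['color'][165:255,180:330,::-1]; cv2.imwrite('pics/sidez.png',cv2.resize(c,None,fx=5,fy=5,interpolation=cv2.INTER_CUBIC))
for p in [(200,235),(250,185)]: print(onz(load('top0'),*p,0))
E
```

```text
[[336.43546389 304.41775964]
 [336.35728349 259.42811481]
 [291.73660384 303.63224786]
 [248.57661145 214.1652073 ]
 [336.6777999  443.87229156]
 [ 60.64974636 349.95546779]]
[451.0307789  310.71296334   0.        ]
[567.20875604 197.67210076   0.        ]
```

View pics/topz.png

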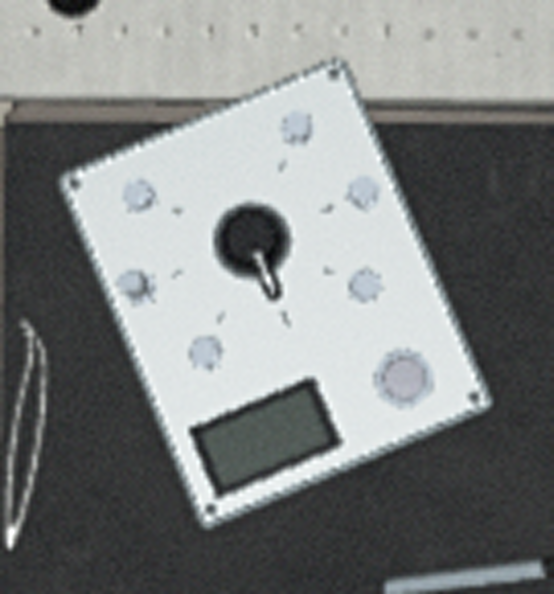

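View pics/sidez.png

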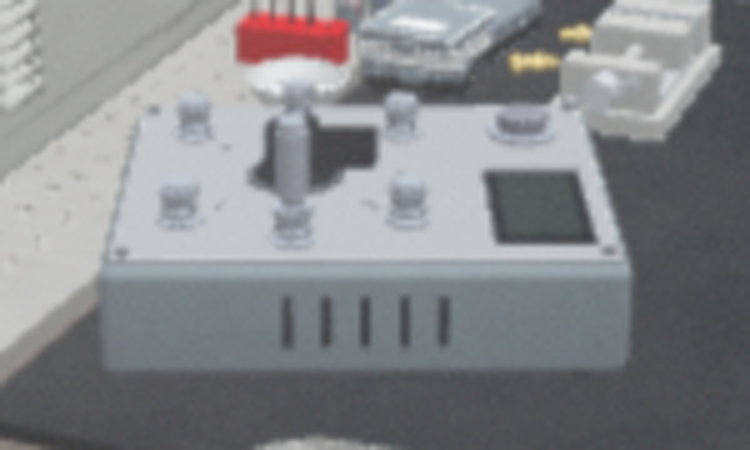

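```bash
cat >> h.py <<'E'
def boxpose(s):
    g=cv2.cvtColor(s['color'],cv2.COLOR_RGB2GRAY)
    m=((g>165)).astype(np.uint8); m[:146]*=1
    return m
E
python3 - <<'E'
from h import *
s=load('top0')
# panel corners (zoom->full), crude
z=np.array([[62,180],[342,58],[492,402],[205,528]])/4.1+[190,130]-0.4
P=np.array([onz(s,*p,53) for p in z]); print(P.round(1))
print('sides',[np.linalg.norm(P[i]-P[(i+1)%4]).round(1) for i in range(4)])
# order: back-left(+x,+y), back-right(+x,-y), front-right(-x,-y), front-left
B=np.array([[102.5,84],[102.5,-84],[-102.5,-84],[-102.5,84]])
A=P[:,:2]; a=A-A.mean(0)
th=np.arctan2((B[:,0]*a[:,1]-B[:,1]*a[:,0]).sum(),(B*a).sum()); c=A.mean(0); print(th,c)
Rm=np.array([[np.cos(th),-np.sin(th)],[np.sin(th),np.cos(th)]])
w=lambda x,y,zz:[*(c+Rm@[x,y]),zz]
print('res',(A-(c+B@Rm.T)).round(1).tolist())
ax=np.array(w(28,0,53)); print('axis',ax,'key',w(-70,-45,64))
jacks={}
for d in (45,90,135,-45,-90,-135):
    t=np.deg2rad(d); jacks[d]=(28-64*np.cos(t),-64*np.sin(t))
sd=load('side0'); 
for im,o,f,n in((s,(190,130),4.1,'t'),(sd,(180,165),5,'s')):
    I=cv2.imread('pics/topz.png' if n=='t' else 'pics/sidez.png')
    for d,(x,y) in jacks.items():
        for zz,col in((56,(0,0,255)),(71,(0,255,0)),(104,(255,0,0))):
            q=((proj(im,[w(x,y,zz)])[0]-o+.5)*f).astype(int); cv2.circle(I,tuple(map(int,q)),3,col,-1)
            if zz==56: cv2.putText(I,str(d),tuple(map(int,q+5)),0,.4,(0,0,0))
    for p in ((28,0,53),(28,0,76),(-6,0,76.5),(-70,-45,64)):
        q=((proj(im,[w(*p)])[0]-o+.5)*f).astype(int); cv2.circle(I,tuple(map(int,q)),3,(255,0,255),-1)
    cv2.imwrite('pics/ov_%s.png'%n,I)
E
```

```text
[[585.9 294.2  53. ]
 [652.6 145.8  53. ]
 [470.8  65.6  53. ]
 [403.2 215.   53. ]]
sides [np.float64(162.7), np.float64(198.8), np.float64(164.0), np.float64(199.1)]
0.41686549710883825 [528.1149229  180.15193896]
res [[-1.9, -4.3], [-3.2, 1.0], [2.4, 3.7], [2.8, -0.4]]
axis [553.71707511 191.48903745  53.        ] key [np.float64(482.32987923134266), np.float64(110.6628766764751), 64]
```

View pics/ov_t.png

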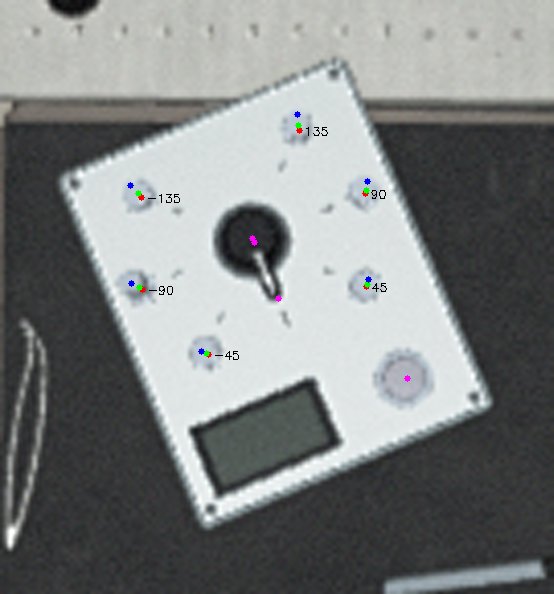

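View pics/ov_s.png

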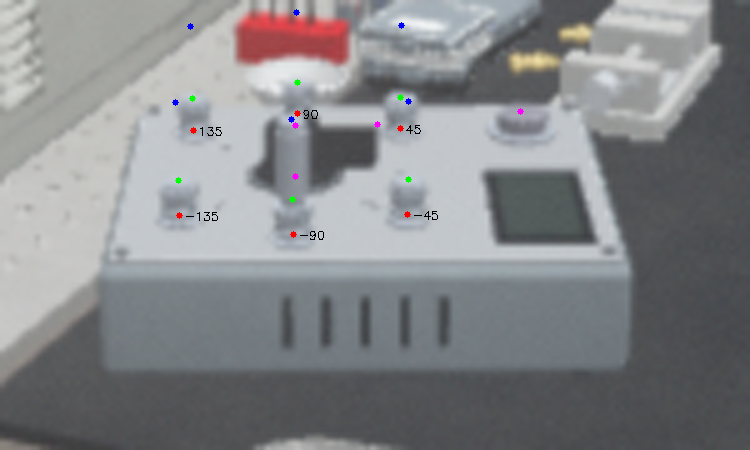

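```bash
cat >> h.py <<'E'
TH=0.41686549710883825; C=np.array([528.1,180.2]); AX=np.array([553.7,191.5]); KEY=np.array([482.3,110.7])
def totool(d,az):  # world xy delta -> tool xy (tool down)
    a=np.deg2rad(az); x=np.array([np.cos(a),np.sin(a)]); y=np.array([np.sin(a),-np.cos(a)]); return np.array([d@x,d@y])
def tcp_for(phi,rad,gap,az=35.):  # phi deg knob angle(neg cw), gap from face
    e=np.array([np.cos(TH+np.pi+np.deg2rad(phi)),np.sin(TH+np.pi+np.deg2rad(phi))]); n=np.array([-e[1],e[0]])
    a=np.deg2rad(az); off=13.5*np.array([np.cos(a),np.sin(a)])-16*np.array([np.sin(a),-np.cos(a)])
    return AX+rad*e+(4.5+gap)*n-off
def az():
    q=r.read_state()['orientation']; x=R.from_quat(np.roll(q,-1)).as_matrix()[:,0]; return np.degrees(np.arctan2(x[1],x[0]))
E
python3 - <<'E'
from h import *
p=np.array([250,518.]);t=tcp_for(0,22,10)
print('start',t, totool(t-p,35)/150)
for phi in range(0,-91,-10): print(phi,tcp_for(phi,22,0).round(1),(totool(tcp_for(phi,22,0)-t,35)).round(1))
E
```

```text
start [537.57369108 148.48430776] [0.15747389 3.11756685]
0 [533.5 157.6] [ 1.9 -9.8]
-10 [531.5 161. ] [  2.2 -13.7]
-20 [530.2 164.7] [  3.2 -17.5]
-30 [529.5 168.5] [  4.8 -21.1]
-40 [529.4 172.4] [  7.1 -24.3]
-50 [530.1 176.3] [  9.8 -27.1]
-60 [531.4 180. ] [ 13.  -29.3]
-70 [533.3 183.4] [ 16.5 -31. ]
-80 [535.8 186.4] [ 20.3 -32.1]
-90 [538.8 188.9] [ 24.2 -32.4]
```

Request:
play_rows --pt "0 0 0.217 0 0 0 1" --pt "0 0 0.217 0 0 0 1" --pt "0 0 0.217 0 0 0 1" --pt "0 0 0 0.02 0.3 0 1" --pt "0 0 0 0.02 0.3 0 1" --pt "0 0 0 0.02 0.3 0 1" --pt "0 0 0 0.02 0.3 0 1" --pt "0 0 0 0.02 0.3 0 1" --grip_force 20

```text
clock: 1.15
position: [391.8, 340.7, 205.8]
orientation: [0.0, 0.954, 0.3, -0.0]
ft_force: [0.2, 0.3, 0.2]
gripper_width: 13.9
```

```bash
python3 - <<'E'
from h import *
s=r.read_state(); p=s['position']; a=az(); t=tcp_for(0,22,10)
print(s['clock'],p,a,totool(t-p[:2],a)/150,s['gripper_width'],s['ft_force'])
E
```

```text
1.15 [391.80369064 340.66050129 205.77210253] 34.94027272895925 [0.06287542 1.60681372] 13.866784046768199 [0.22673996 0.27265205 0.15200743]
```

Request:
play_rows --pt "0 0 0 0.012 0.3 0 1" --pt "0 0 0 0.012 0.3 0 1" --pt "0 0 0 0.012 0.3 0 1" --pt "0 0 0 0.012 0.3 0 1" --pt "0 0 0 0.012 0.3 0 1" --pt "0 0 0 0 0 0.25 1" --pt "0 0 0 0 0 0.25 1" --pt "0 0 0 0 0 0 1"

```text
clock: 2.15
position: [525.1, 161.8, 128.3]
orientation: [-0.0, 0.954, 0.3, -0.004]
ft_force: [0.1, 0.2, 0.3]
gripper_width: 0.5
```

```bash
python3 - <<'E'
from h import *
s=r.read_state(); p=s['position']; a=az(); t=tcp_for(0,22,10)
print(s['clock'],p,a,totool(t-p[:2],a),s['gripper_width'],s['ft_force'])
snap('wrist','w1');snap('side','s1'); snap('top','t1')
for n in 's1','t1':
  c=load(n)['color']; c=c[100:270,150:350] ; cv2.imwrite('pics/%sz.png'%n,cv2.resize(c[:,:,::-1],None,fx=3.5,fy=3.5,interpolation=cv2.INTER_CUBIC))
E
```

```text
2.15 [525.11438232 161.81663396 128.26279282] 34.91332115591268 [ 2.58629034 18.06367623] 0.49224666172263437 [0.05216137 0.23596012 0.31615525]
```

View pics/w1.png

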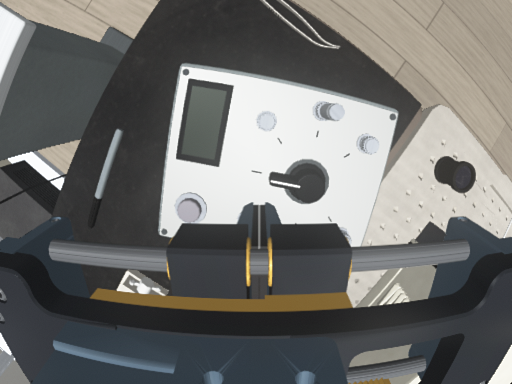

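View pics/s1z.png

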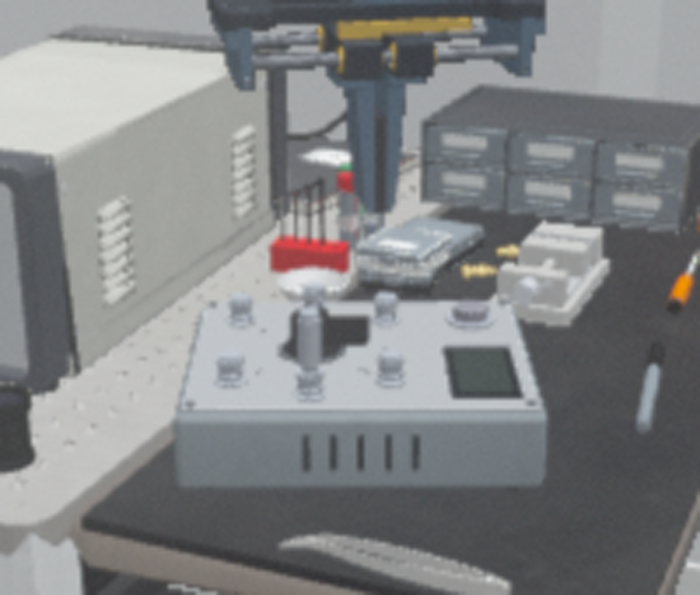

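View pics/t1z.png

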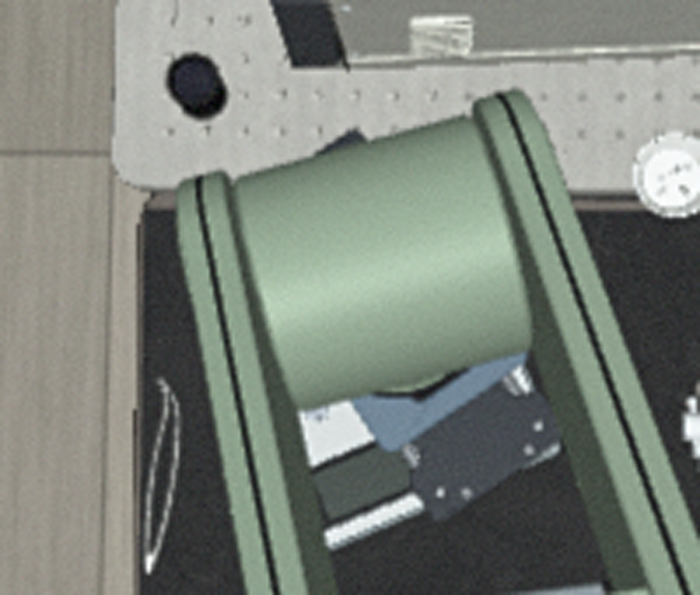

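```bash
python3 - <<'E'
from h import *
s=r.read_state(); print(s['clock'],s['position'])
c=load('w1')['color'][160:250,200:330]; A=cv2.resize(c[:,:,::-1],None,fx=6,fy=6,interpolation=cv2.INTER_CUBIC)
cv2.imwrite('pics/w1c.png',A)
sd=load('s1'); c=sd['color'][110:180,225:300]; B=cv2.resize(c[:,:,::-1],None,fx=8,fy=8,interpolation=cv2.INTER_CUBIC)
p=s['position']; a=np.deg2rad(35); X=np.array([np.cos(a),np.sin(a),0]);Y=np.array([np.sin(a),-np.cos(a),0])
for sx in(-13.5,0,13.5):
  for sy in(-16,0,16):
    q=(proj(sd,[p+X*sx+Y*sy-[0,0,19]])[0]-[225,110]+.5)*8; cv2.circle(B,tuple(map(int,q)),3,(0,0,255),-1)
cv2.imwrite('pics/s1c.png',B)
E
```

```text
2.3 [528.37240423 163.1051276  132.42535666]
```

View pics/w1c.png

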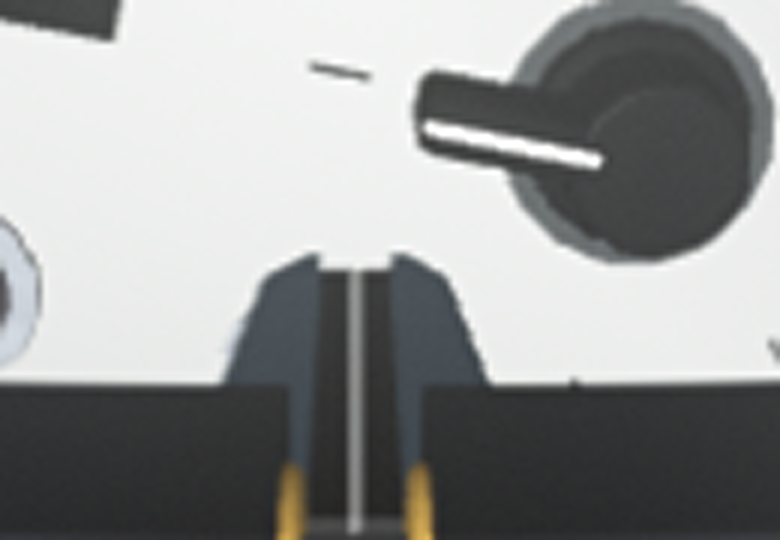

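View pics/s1c.png

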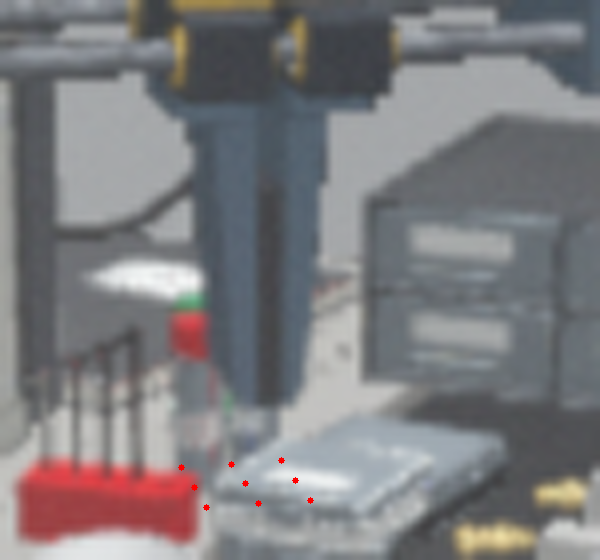

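```bash
python3 - <<'E'
from h import *
sd=snap('side','s2'); s=r.read_state(); p=s['position'];print(s['clock'],p,s['dq'].round(4)); c=sd['color'][110:180,225:300]; B=cv2.resize(c[:,:,::-1],None,fx=8,fy=8,interpolation=cv2.INTER_CUBIC)
a=np.deg2rad(35); X=np.array([np.cos(a),np.sin(a),0]);Y=np.array([np.sin(a),-np.cos(a),0])
for sx in(-13.5,0,13.5):
  for sy in(-16,0,16):
    q=(proj(sd,[p+X*sx+Y*sy-[0,0,19]])[0]-[225,110]+.5)*8; cv2.circle(B,tuple(map(int,q)),3,(0,0,255),-1)
cv2.imwrite('pics/s2c.png',B)
E
```

```text
2.35 [528.51802442 163.14730904 132.73267985] [ 0.0003 -0.0053 -0.     -0.0024 -0.002  -0.0017]
```

View pics/s2c.png

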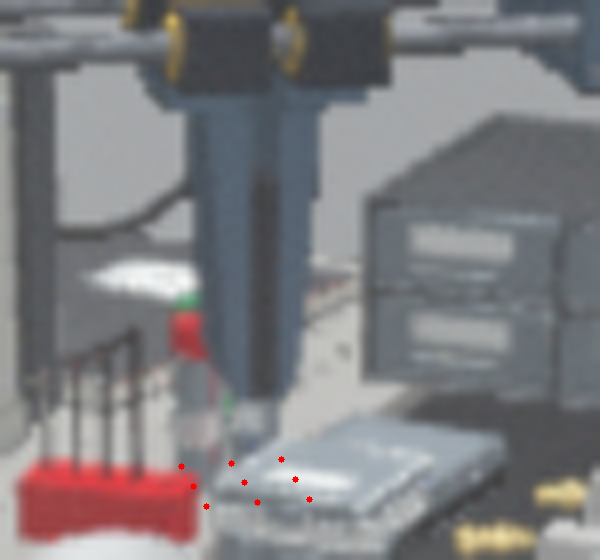

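Request:
play_rows --pt "0 0 0 -0.006 0.06 0 1" --pt "0 0 0 0 0.055 0 1" --pt "0 0 0 0 0 0.1 1" --pt "0 0 0 0 0 0.08 1" --pt "0 0 0 0 0 0 1" --pt "0 0 0 0 0 0 1" --pt "0 0 0 0 0 0 1" --pt "0 0 0 0 0 0 1"

```text
clock: 3.35
position: [536.7, 148.1, 104.3]
orientation: [-0.0, 0.954, 0.3, 0.0]
ft_force: [-0.2, -0.2, -0.3]
gripper_width: 0.4
```

```bash
cat >> h.py <<'E'
def wproj(s,P):
    M=cv2.Rodrigues(np.array(s['rvec'],float))[0]; P=M@np.array(P,float)+np.array(s['tvec'],float).ravel()
    K=np.array(s['intrinsics']); t=np.arctan2(np.hypot(P[0],P[1]),P[2]); h=np.hypot(P[0],P[1]); return np.array([K[0,2]+K[0,0]*t*P[0]/h,K[1,2]+K[1,1]*t*P[1]/h])
E
cat > look.py <<'E'
import sys
from h import *
n=sys.argv[1]
w=snap('wrist',n+'w'); s=r.read_state(); p=s['position'];a=np.deg2rad(az())
t=tcp_for(0,22,10)
print(s['clock'],p.round(1),np.degrees(a).round(2),totool(t-p[:2],np.degrees(a)).round(1),s['gripper_width'].__round__(1),s['ft_force'].round(2),s['dq'].round(3))
o=(160,90);f=4
B=cv2.resize(w['color'][o[1]:o[1]+150,o[0]:o[0]+200][:,:,::-1],None,fx=f,fy=f,interpolation=cv2.INTER_CUBIC)
X=np.array([np.cos(a),np.sin(a),0]);Y=np.array([np.sin(a),-np.cos(a),0])
def dot(P,c):
    q=(wproj(w,P)-o+.5)*f; cv2.circle(B,tuple(map(int,q)),3,c,-1)
for sx in(-13.5,0,13.5):
  for sy in(-16,0,16): dot(p+X*sx+Y*sy-[0,0,19],(0,0,255))
dot([*AX,76.5],(255,0,255)); dot([*AX,53],(255,0,255))
for phi in (0,-45,-90):
    q=TH+np.pi+np.deg2rad(phi)
    dot([*(AX+34*np.array([np.cos(q),np.sin(q)])),76.5],(255,0,255))
    dot([*(AX+64*np.array([np.cos(q),np.sin(q)])),71],(0,255,0))
cv2.imwrite('pics/'+n+'z.png',B)
E
python3 look.py l3
```

```text
3.4 [536.7 148.1 104.3] 34.94 [1.  0.2] 0.7 [0.28 0.3  0.31] [-0.001  0.002  0.    -0.003 -0.001 -0.   ]
```

View pics/l3z.png

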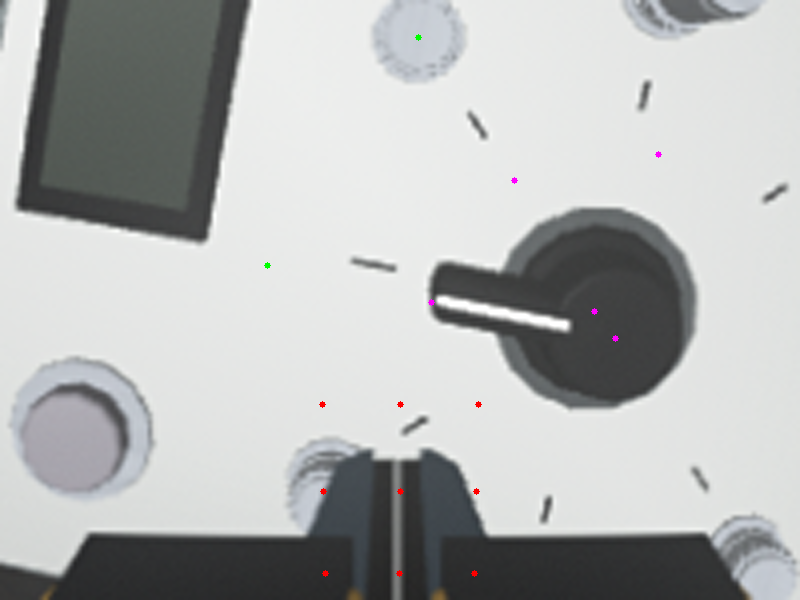

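```bash
cat >> h.py <<'E'
def tcp_for(phi,rad,gap,az=34.94):
    e=np.array([np.cos(TH+np.pi+np.deg2rad(phi)),np.sin(TH+np.pi+np.deg2rad(phi))]); n=np.array([-e[1],e[0]])
    a=np.deg2rad(az); off=7*np.array([np.cos(a),np.sin(a)])-9*np.array([np.sin(a),-np.cos(a)])
    return AX+rad*e+(4.5+gap)*n-off
E
python3 - <<'E'
from h import *
p=np.array([536.7,148.1])
prev=p
for phi,g in ((0,8),(0,0),(-10,0),(-20,0),(-30,0),(-40,0),(-50,0),(-60,0),(-70,0),(-78,0),(-85,0)):
    t=tcp_for(phi,24,g); print(phi,g,t.round(1),'cum',totool(t-p,34.94).round(1),'step/150',(totool(t-prev,34.94)/150).round(3)); prev=t
E
```

```text
0 8 [536.2 159. ] cum [ 5.8 -9.2] step/150 [ 0.039 -0.061]
0 0 [533.  166.3] cum [  7.4 -17. ] step/150 [ 0.01  -0.052]
-10 0 [530.9 170. ] cum [  7.8 -21.3] step/150 [ 0.003 -0.028]
-20 0 [529.5 174. ] cum [  8.9 -25.4] step/150 [ 0.008 -0.027]
-30 0 [528.8 178.2] cum [ 10.7 -29.2] step/150 [ 0.012 -0.026]
-40 0 [528.8 182.5] cum [ 13.2 -32.7] step/150 [ 0.016 -0.023]
-50 0 [529.6 186.6] cum [ 16.2 -35.7] step/150 [ 0.02 -0.02]
-60 0 [531.1 190.6] cum [ 19.7 -38.1] step/150 [ 0.023 -0.016]
-70 0 [533.2 194.3] cum [ 23.6 -39.8] step/150 [ 0.026 -0.012]
-78 0 [535.4 196.9] cum [ 26.9 -40.8] step/150 [ 0.022 -0.006]
-85 0 [537.6 199. ] cum [ 29.8 -41.2] step/150 [ 0.02  -0.003]
```

Request:
play_rows --pt "0 0 0 0.04 -0.06 0 1" --pt "0 0 0 0 0 0.06 1" --pt "0 0 0 0 0 0.062 1" --pt "0 0 0 0 0 0 1" --pt "0 0 0 0.005 -0.026 0 1" --pt "0 0 0 0.005 -0.026 0 1" --pt "0 0 0 0 0 0 1" --pt "0 0 0 0 0 0 1"

```text
clock: 4.4
position: [533.1, 166.1, 85.8]
orientation: [0.0, 0.954, 0.3, 0.0]
ft_force: [0.3, -0.5, -0.5]
gripper_width: 0.7
```

```bash
python3 look.py l4
```

```text
4.45 [533.1 166.1  85.8] 34.93 [ 0. 10.] -0.0 [-0.61 -0.38  0.31] [-0.004  0.002  0.    -0.001 -0.     0.002]
```

View pics/l4z.png

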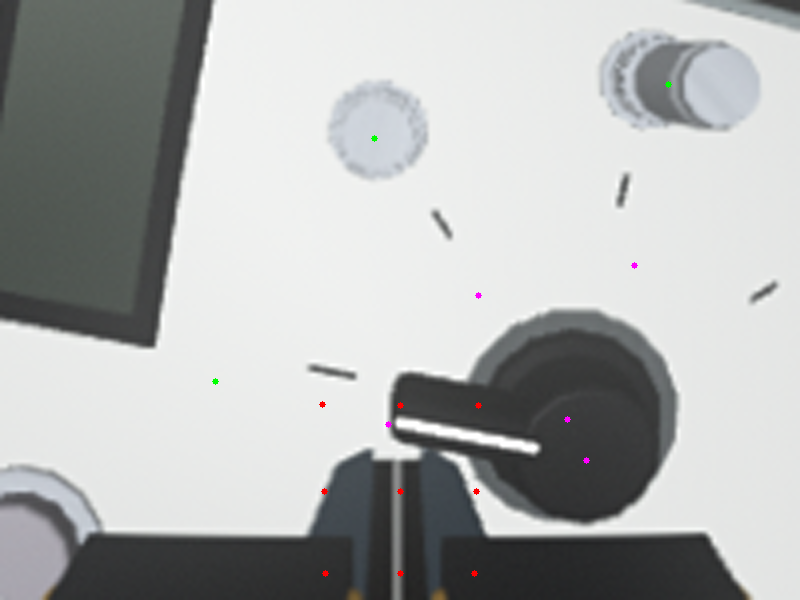

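Request:
play_rows --pt "0 0 0 0.002 -0.014 0 1" --pt "0 0 0 0.003 -0.014 0 1" --pt "0 0 0 0.004 -0.014 0 1" --pt "0 0 0 0.005 -0.014 0 1" --pt "0 0 0 0.006 -0.014 0 1" --pt "0 0 0 0.006 -0.013 0 1" --pt "0 0 0 0 0 0 1" --pt "0 0 0 0 0 0 1"

```text
clock: 5.45
position: [529.1, 178.5, 85.6]
orientation: [-0.0, 0.954, 0.3, 0.0]
ft_force: [-0.3, -0.2, -0.1]
gripper_width: 0.5
```

```bash
python3 look.py l5
```

```text
5.5 [529.1 178.5  85.6] 34.93 [-3.7 22.4] 0.3 [-0.85  1.34 -0.8 ] [-0.001  0.001 -0.001 -0.     0.     0.002]
```

View pics/l5z.png

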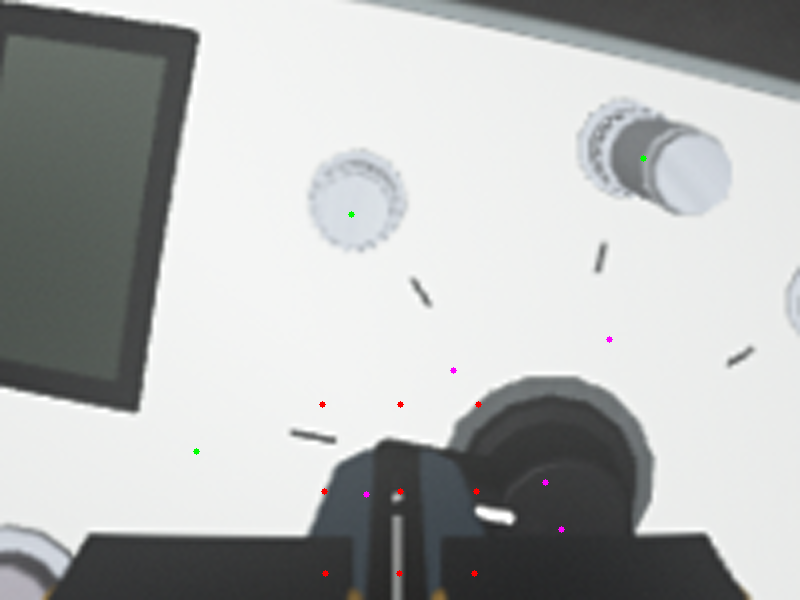

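```bash
python3 - <<'E'
from h import *
sd=snap('side','s6'); p=r.read_state()['position']; o=(215,130); c=sd['color'][o[1]:o[1]+75,o[0]:o[0]+100]; B=cv2.resize(c[:,:,::-1],None,fx=8,fy=8,interpolation=cv2.INTER_CUBIC)
def dot(P,c): 
    q=(proj(sd,[P])[0]-o+.5)*8; cv2.circle(B,tuple(map(int,q)),3,c,-1)
dot(p-[0,0,19],(0,0,255));dot(p-[0,0,9],(0,255,255));dot(p,(0,255,0))
e=-np.array([np.cos(TH),np.sin(TH)])
dot([*(AX+34*e),76.5],(255,0,255));dot([*AX,76.5],(255,0,255))
cv2.imwrite('pics/s6c.png',B)
w=load('l5w')
for zt in (19,14,10,5):
  for y in (-16,-11,-7): 
    a=np.deg2rad(34.93);Y=np.array([np.sin(a),-np.cos(a),0]); print(zt,y,(wproj(w,p+Y*y-[0,0,zt])-[160,90]+.5)*4)
E
```

```text
19 -16 [400.5175804  405.14852795]
19 -11 [400.45991689 432.67070805]
19 -7 [400.41353416 454.40105181]
14 -16 [400.58682271 413.48461697]
14 -11 [400.52692419 441.59465014]
14 -7 [400.4787471  463.77526789]
10 -16 [400.64455755 420.44489093]
10 -11 [400.58275331 449.04107262]
10 -7 [400.53304714 471.59330158]
5 -16 [400.71984216 429.53402316]
5 -11 [400.65549437 458.758506  ]
5 -7 [400.60374869 481.789949  ]
```

View pics/s6c.png

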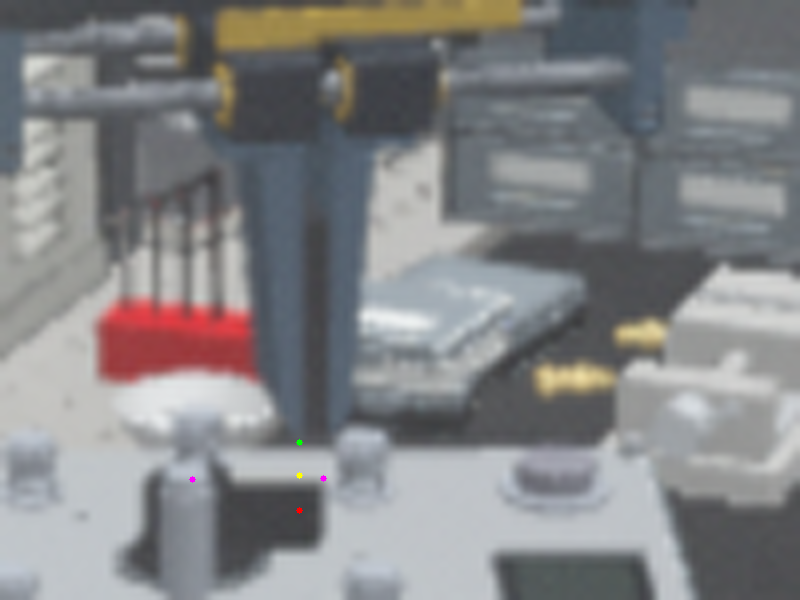

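Request:
play_rows --pt "0 0 0 -0.017 0.05 0 1" --pt "0 0 0 -0.017 0.05 0 1" --pt "0 0 0 -0.017 0.05 0 1" --pt "0 0 0 -0.017 0.047 0 1" --pt "0 0 0 0 0 0 1" --pt "0 0 0 0 0 0 1" --pt "0 0 0 0 0 0 1" --pt "0 0 0 0 0 0 1"

```text
clock: 6.55
position: [537.6, 148.6, 85.7]
orientation: [-0.0, 0.954, 0.3, 0.0]
ft_force: [1.0, 0.2, 0.3]
gripper_width: 0.6
```

```bash
python3 look.py l7; cat > sl.py <<'E'
import sys
from h import *
n=sys.argv[1]
sd=snap('side',n); p=r.read_state()['position']; o=(215,130); c=sd['color'][o[1]:o[1]+75,o[0]:o[0]+100]; B=cv2.resize(c[:,:,::-1],None,fx=8,fy=8,interpolation=cv2.INTER_CUBIC)
def dot(P,c): 
    q=(proj(sd,[P])[0]-o+.5)*8; cv2.circle(B,tuple(map(int,q)),3,c,-1)
dot(p-[0,0,19],(0,0,255));dot(p-[0,0,9],(0,255,255));dot(p,(0,255,0))
e=-np.array([np.cos(TH),np.sin(TH)])
dot([*(AX+34*e),76.5],(255,0,255));dot([*AX,76.5],(255,0,255))
cv2.imwrite('pics/'+n+'c.png',B)
E
python3 sl.py s7
```

```text
6.6 [537.6 148.6  85.7] 34.95 [ 6.4 -6.9] 0.5 [-0.24 -0.35  0.15] [-0.002  0.     0.    -0.003 -0.001 -0.   ]
```

View pics/s7c.png

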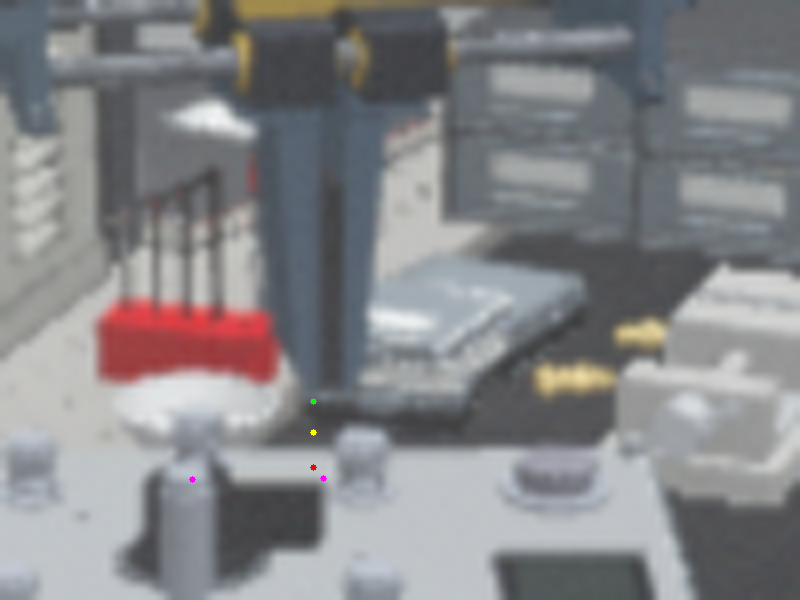

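View pics/l7z.png

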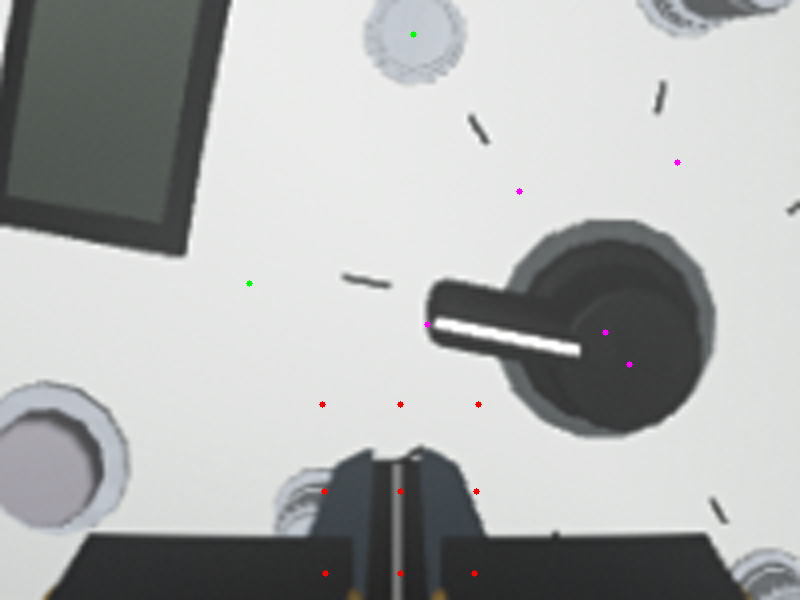

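Request:
play_rows --pt "0 0 0 0 0 0.03 1" --pt "0 0 0 0 0 0.03 1" --pt "0 0 0 0 0 0.027 1" --pt "0 0 0 0 0 0 1" --pt "0 0 0 0 0 0 1" --pt "0 0 0 0 0 0 1" --pt "0 0 0 0 0 0 1" --pt "0 0 0 0 0 0 1"

```text
clock: 7.65
position: [537.7, 148.5, 72.7]
orientation: [-0.0, 0.954, 0.3, 0.0]
ft_force: [0.2, -0.0, 0.7]
gripper_width: 0.6
```

```bash
python3 look.py l8;python3 sl.py s8
```

```text
7.7 [537.7 148.4  72.7] 34.93 [ 6.4 -7.1] 0.2 [0.89 0.63 0.61] [-0.     0.001  0.001  0.    -0.001  0.002]
```

View pics/s8c.png

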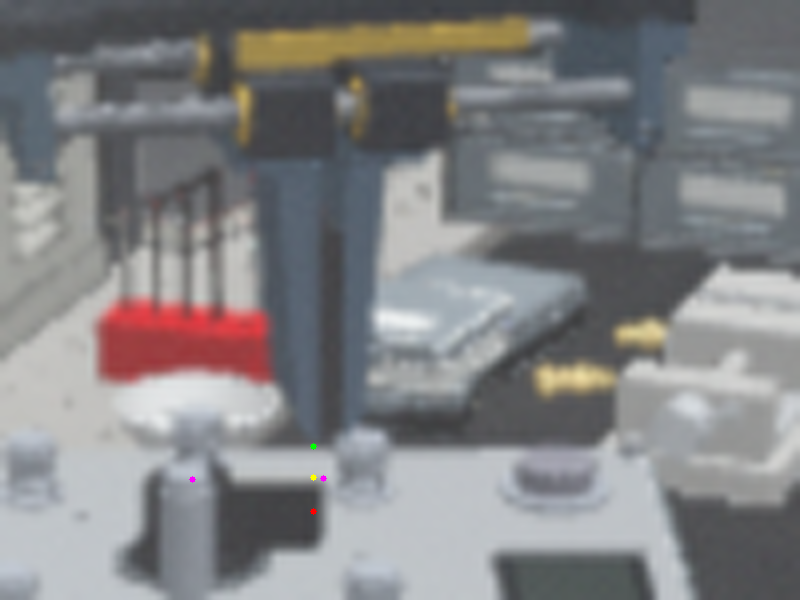

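View pics/l8z.png

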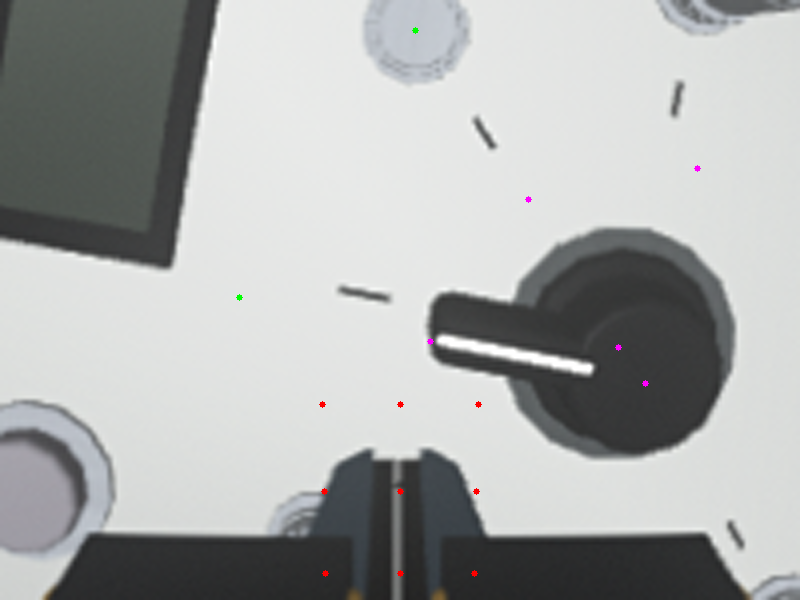

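```bash
cat >> h.py <<'E'
OFF=(7,-14)
def tcp_for(phi,rad,gap,az=34.94):
    e=np.array([np.cos(TH+np.pi+np.deg2rad(phi)),np.sin(TH+np.pi+np.deg2rad(phi))]); n=np.array([-e[1],e[0]])
    a=np.deg2rad(az); off=OFF[0]*np.array([np.cos(a),np.sin(a)])+OFF[1]*np.array([np.sin(a),-np.cos(a)])
    return AX+rad*e+(4.5+gap)*n-off
E
cat > tab.py <<'E'
import sys
from h import *
p=r.read_state()['position'][:2]; A=az(); prev=p; rad=float(sys.argv[1])
cap=AX+64*np.array([np.cos(TH+np.pi+np.pi/4),np.sin(TH+np.pi+np.pi/4)])
for phi,g in ((0,6),(0,3),(0,0),(-10,0),(-20,0),(-30,0),(-40,0),(-50,0),(-60,0),(-70,0),(-78,0),(-85,0)):
    t=tcp_for(phi,rad,g); print(phi,g,t.round(1),'cum',totool(t-p,A).round(1),'step/150',(totool(t-prev,A)/150).round(3),'cap rel',totool(cap-t,A).round(1)); prev=t
E
python3 tab.py 24
```

```text
0 6 [538.3 156.7] cum [ 5.2 -6.4] step/150 [ 0.035 -0.043] cap rel [-20.5  16. ]
0 3 [537.1 159.4] cum [ 5.8 -9.4] step/150 [ 0.004 -0.02 ] cap rel [-21.1  19. ]
0 0 [535.9 162.2] cum [  6.4 -12.3] step/150 [ 0.004 -0.02 ] cap rel [-21.7  21.9]
-10 0 [533.8 165.9] cum [  6.8 -16.5] step/150 [ 0.003 -0.028] cap rel [-22.1  26.2]
-20 0 [532.3 169.9] cum [  7.9 -20.6] step/150 [ 0.008 -0.027] cap rel [-23.2  30.3]
-30 0 [531.6 174.1] cum [  9.7 -24.5] step/150 [ 0.012 -0.026] cap rel [-25.   34.1]
-40 0 [531.7 178.4] cum [ 12.2 -28. ] step/150 [ 0.016 -0.023] cap rel [-27.5  37.6]
-50 0 [532.4 182.5] cum [ 15.2 -30.9] step/150 [ 0.02 -0.02] cap rel [-30.5  40.6]
-60 0 [533.9 186.5] cum [ 18.7 -33.4] step/150 [ 0.023 -0.016] cap rel [-34.  43.]
-70 0 [536.1 190.2] cum [ 22.6 -35.1] step/150 [ 0.026 -0.012] cap rel [-37.9  44.7]
-78 0 [538.3 192.8] cum [ 25.9 -36. ] step/150 [ 0.022 -0.006] cap rel [-41.2  45.7]
-85 0 [540.4 194.9] cum [ 28.8 -36.5] step/150 [ 0.02  -0.003] cap rel [-44.1  46.1]
```

Request:
play_rows --pt "0 0 0 0.018 -0.021 0 1" --pt "0 0 0 0.018 -0.021 0 1" --pt "0 0 0 0 0 0.02 1" --pt "0 0 0 0 0 0.02 1" --pt "0 0 0 0 0 0 1" --pt "0 0 0 0 0 0 1" --pt "0 0 0 0 0 0 1" --pt "0 0 0 0 0 0 1"

```text
clock: 8.75
position: [538.6, 156.7, 66.7]
orientation: [-0.0, 0.954, 0.3, 0.0]
ft_force: [-0.5, 0.6, -0.3]
gripper_width: 0.1
```

```bash
python3 look.py l9;python3 sl.py s9
```

```text
8.8 [538.5 156.7  66.7] 34.93 [1.  4.1] 0.6 [0.9  0.39 0.09] [ 0.    -0.001  0.    -0.    -0.    -0.002]
```

View pics/s9c.png

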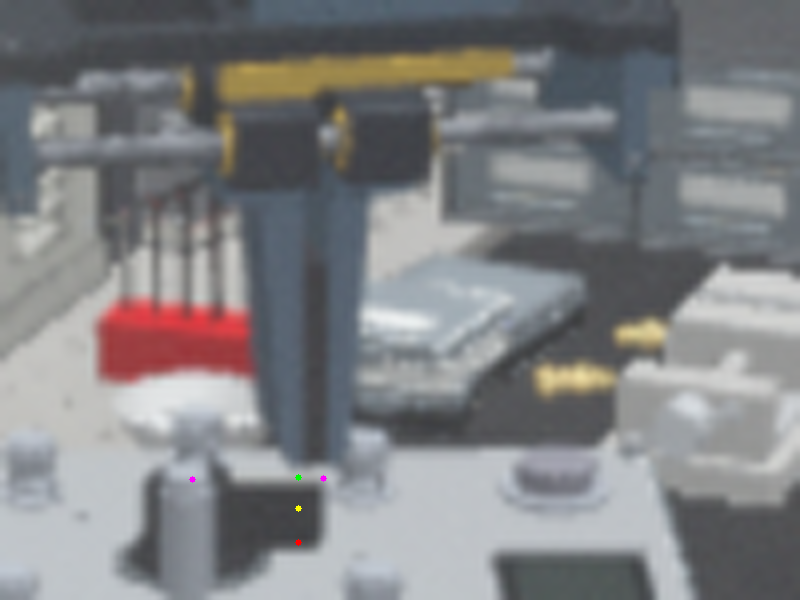

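View pics/l9z.png

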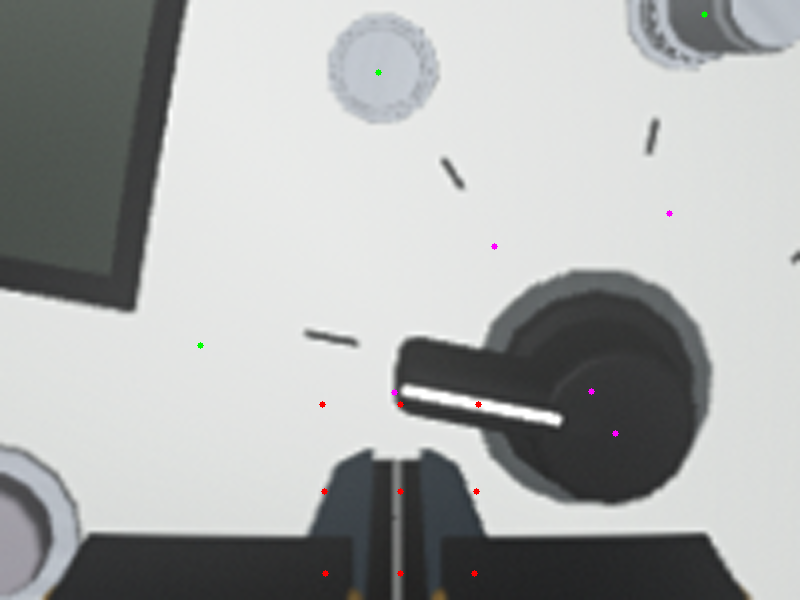

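```bash
python3 - <<'E'
from h import *
sd=load('s9')
for col,row in((315,465),(290,462),(345,465)):
    o,d=ray(sd,col/8+215-.5,row/8+130-.5)
    for y in (150,157,165): print(col,y,(o+d*(y-o[1])/d[1]).round(1))
w=load('l9w')
for c,rw in ((372,452),(424,450),(350,462),(450,465)):
    for z in (66,70,74): print(c,rw,onz(w,c/4+160-.5,rw/4+90-.5,z,True).round(1), totool(onz(w,c/4+160-.5,rw/4+90-.5,z,True)[:2]-[538.5,156.7],34.93).round(1))
E
```

```text
315 150 [536.6 150.   68. ]
315 157 [533.7 157.   71. ]
315 165 [530.3 165.   74.4]
290 150 [543.9 150.   67.8]
290 157 [540.9 157.   70.8]
290 165 [537.5 165.   74.2]
345 150 [527.9 150.   69.4]
345 157 [525.  157.   72.3]
345 165 [521.8 165.   75.8]
372 452 [527.  165.2  66. ] [ -4.6 -13.5]
372 452 [526.3 166.3  70. ] [ -4.5 -14.8]
372 452 [525.6 167.5  74. ] [ -4.4 -16.2]
424 450 [533.6 170.2  66. ] [  3.7 -13.8]
424 450 [532.8 171.2  70. ] [  3.6 -15.2]
424 450 [531.9 172.3  74. ] [  3.5 -16.5]
350 462 [525.1 161.8  66. ] [ -8.1 -11.8]
350 462 [524.5 163.   70. ] [ -7.9 -13.2]
350 462 [523.8 164.2  74. ] [ -7.7 -14.6]
450 465 [538.5 170.5  66. ] [  7.9 -11.3]
450 465 [537.5 171.5  70. ] [  7.7 -12.7]
450 465 [536.6 172.6  74. ] [  7.5 -14.1]
```

Request:
play_rows --pt "0 0 0 0 0 0.02 1" --pt "0 0 0 0 0 0.015 1" --pt "0 0 0 0 0 0 1" --pt "0 0 0 0.004 -0.02 0 1" --pt "0 0 0 0.004 -0.02 0 1" --pt "0 0 0 0 0 0 1" --pt "0 0 0 0 0 0 1" --pt "0 0 0 0 0 0 1"

```text
clock: 9.85
position: [535.9, 162.1, 61.3]
orientation: [0.0, 0.954, 0.3, -0.0]
ft_force: [-0.1, -1.9, 0.5]
gripper_width: 0.8
```

```bash
python3 look.py l10;python3 tab.py 24
```

```text
9.9 [535.9 162.1  61.3] 34.93 [ 0.  10.1] 0.1 [-0.68 -2.16  1.06] [-0.001  0.001 -0.001 -0.001 -0.001  0.001]
0 6 [538.3 156.7] cum [-1.2  5.8] step/150 [-0.008  0.039] cap rel [-20.5  16. ]
0 3 [537.1 159.4] cum [-0.6  2.9] step/150 [ 0.004 -0.02 ] cap rel [-21.1  19. ]
0 0 [535.9 162.2] cum [-0.  -0.1] step/150 [ 0.004 -0.02 ] cap rel [-21.7  21.9]
-10 0 [533.8 165.9] cum [ 0.4 -4.3] step/150 [ 0.003 -0.028] cap rel [-22.1  26.2]
-20 0 [532.3 169.9] cum [ 1.5 -8.4] step/150 [ 0.008 -0.027] cap rel [-23.2  30.3]
-30 0 [531.6 174.1] cum [  3.3 -12.3] step/150 [ 0.012 -0.026] cap rel [-25.   34.1]
-40 0 [531.7 178.4] cum [  5.8 -15.7] step/150 [ 0.016 -0.023] cap rel [-27.5  37.6]
-50 0 [532.4 182.5] cum [  8.8 -18.7] step/150 [ 0.02 -0.02] cap rel [-30.5  40.6]
-60 0 [533.9 186.5] cum [ 12.3 -21.1] step/150 [ 0.023 -0.016] cap rel [-34.  43.]
-70 0 [536.1 190.2] cum [ 16.2 -22.9] step/150 [ 0.026 -0.012] cap rel [-37.9  44.8]
-78 0 [538.3 192.8] cum [ 19.5 -23.8] step/150 [ 0.022 -0.006] cap rel [-41.2  45.7]
-85 0 [540.4 194.9] cum [ 22.4 -24.2] step/150 [ 0.02  -0.003] cap rel [-44.1  46.1]
```

View pics/l10z.png

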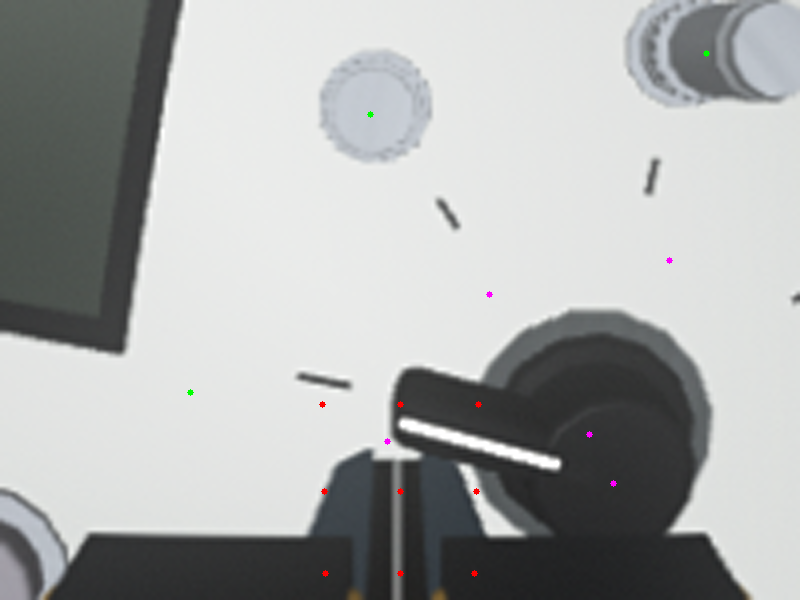

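Request:
play_rows --pt "0 0 0 0.002 -0.014 0 1" --pt "0 0 0 0.002 -0.014 0 1" --pt "0 0 0 0.004 -0.014 0 1" --pt "0 0 0 0.004 -0.013 0 1" --pt "0 0 0 0.005 -0.013 0 1" --pt "0 0 0 0.004 -0.01 0 1" --pt "0 0 0 0 0 0 1" --pt "0 0 0 0 0 0 1"

```text
clock: 10.9
position: [531.9, 173.7, 61.4]
orientation: [-0.0, 0.954, 0.3, 0.0]
ft_force: [-0.1, -0.3, -0.0]
gripper_width: 0.2
```

```bash
python3 look.py l11;python3 tab.py 24 | tail -8
```

```text
10.95 [531.9 173.7  61.4] 34.93 [-3.3 21.9] 0.7 [-0.28 -0.21  0.15] [-0.002 -0.001 -0.001 -0.001  0.    -0.001]
-20 0 [532.3 169.9] cum [-1.8  3.3] step/150 [ 0.008 -0.027] cap rel [-23.2  30.3]
-30 0 [531.6 174.1] cum [-0.  -0.5] step/150 [ 0.012 -0.026] cap rel [-25.   34.1]
-40 0 [531.7 178.4] cum [ 2.5 -4. ] step/150 [ 0.016 -0.023] cap rel [-27.5  37.6]
-50 0 [532.4 182.5] cum [ 5.5 -7. ] step/150 [ 0.02 -0.02] cap rel [-30.5  40.6]
-60 0 [533.9 186.5] cum [ 9.  -9.4] step/150 [ 0.023 -0.016] cap rel [-34.  43.]
-70 0 [536.1 190.2] cum [ 12.9 -11.2] step/150 [ 0.026 -0.012] cap rel [-37.9  44.8]
-78 0 [538.3 192.8] cum [ 16.1 -12.1] step/150 [ 0.022 -0.006] cap rel [-41.2  45.7]
-85 0 [540.4 194.9] cum [ 19.1 -12.5] step/150 [ 0.02  -0.003] cap rel [-44.1  46.1]
```

View pics/l11z.png

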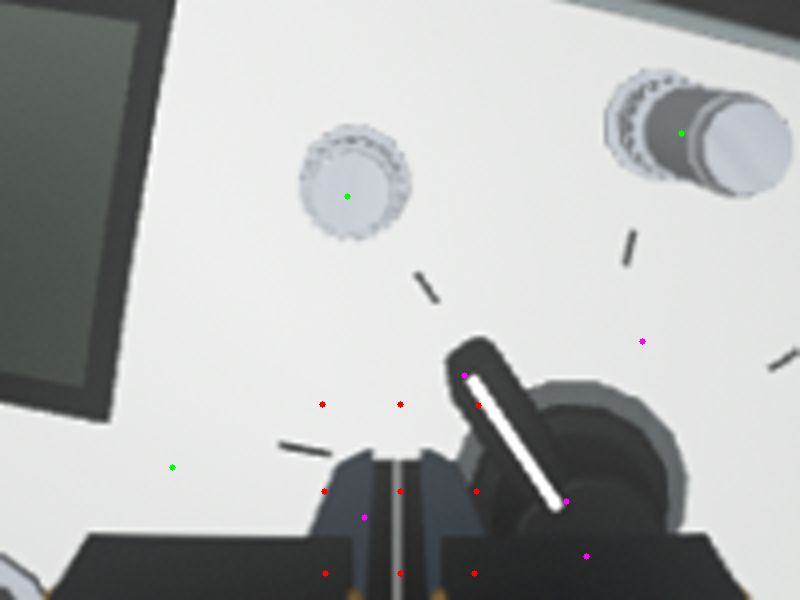

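Request:
play_rows --pt "0 0 0 0.013 -0.053 0 1" --pt "0 0 0 0.013 -0.053 0 1" --pt "0 0 0 0.013 -0.03 0 1" --pt "0 0 0 0.013 -0.03 0 1" --pt "0 0 0 0.013 -0.017 0 1" --pt "0 0 0 0.013 -0.017 0 1" --pt "0 0 0 0 0 0 1" --pt "0 0 0 0 0 0 1"

```text
clock: 11.95
position: [524.4, 205.1, 61.4]
orientation: [-0.0, 0.954, 0.3, 0.0]
ft_force: [-0.9, 1.5, -0.6]
gripper_width: 0.3
```

```bash
python3 look.py l12
```

```text
12.0 [524.4 205.   61.4] 34.92 [-15.1  51.9] 0.3 [-0.62  0.48 -0.2 ] [ 0.001  0.001 -0.001 -0.001  0.    -0.   ]
```

View pics/l12z.png

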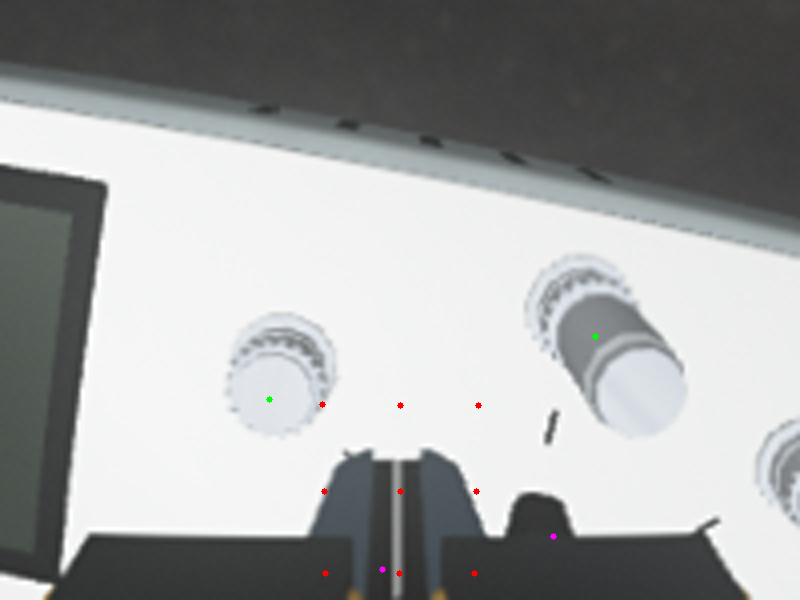

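Request:
play_rows --pt "0 0 0 -0.02 0 0 1" --pt "0 0 0 0 0 -0.13 1" --pt "0 0 0 0 0 -0.2 1" --pt "0 0 0 0 0 -0.2 1" --pt "0 0 0 -0.19 0.118 0 1" --pt "0 0 0 -0.19 0.118 0 1" --pt "0 0 0 -0.19 0.118 0 1" --pt "0 0 0 0 0 0 1"

```text
clock: 13.0
position: [481.1, 109.1, 141.0]
orientation: [0.0, 0.954, 0.299, -0.0]
ft_force: [0.6, 0.1, 0.1]
gripper_width: 0.9
```

```bash
sleep 1; python3 look.py l13; python3 - <<'E'
from h import *
snap('top','t13'); s=snap('side','s13')
c=s['color'][150:240,190:310,::-1]; cv2.imwrite('pics/s13z.png',cv2.resize(c,None,fx=6,fy=6,interpolation=cv2.INTER_CUBIC))
E
```

```text
13.05 [482.1 110.2 141.1] 34.83 [73.9 -1.8] 0.6 [-1.09  0.55  0.97] [ 0.023  0.017 -0.026  0.004 -0.004 -0.   ]
```

View pics/l13w.png

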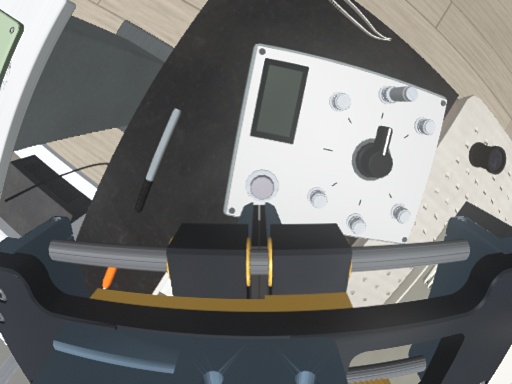

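View pics/s13z.png

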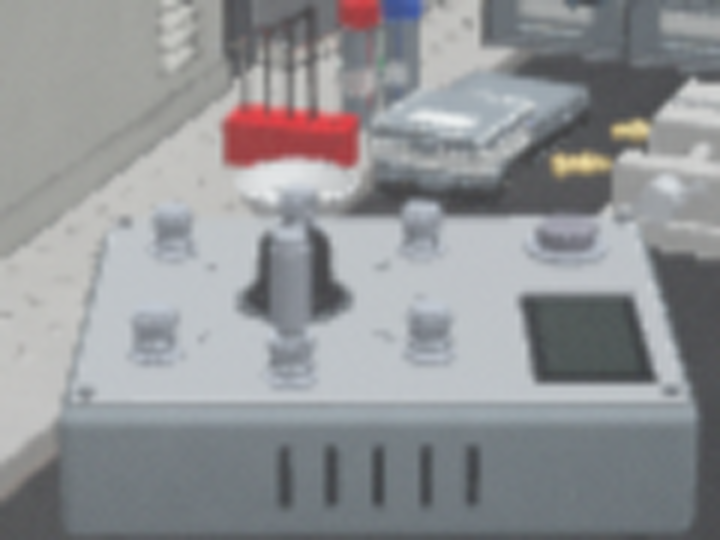

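View pics/t13.png

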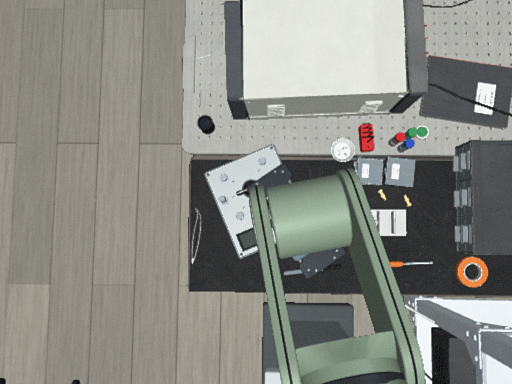

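```bash
python3 - <<'E'
from h import *
w=snap('wrist','w14'); s=r.read_state(); print(s['position'])
print('key pred px',wproj(w,[*KEY,64]))
hub=AX
for d in(-90,-80,-70,-100): 
    q=TH+np.pi+np.deg2rad(d); print(d,wproj(w,[*(AX+34*np.array([np.cos(q),np.sin(q)])),76.5]))
print('axis',wproj(w,[*AX,76.5]))
B=cv2.resize(w['color'][70:220,230:450][:,:,::-1],None,fx=3.6,fy=3.6,interpolation=cv2.INTER_CUBIC)
def dot(P):
    q=(wproj(w,P)-[230,70]+.5)*3.6; cv2.circle(B,tuple(map(int,q)),2,(0,0,255),-1)
dot([*KEY,64]);dot([*AX,76.5])
for d in (-90,): q=TH+np.pi+np.deg2rad(d);dot([*(AX+34*np.array([np.cos(q),np.sin(q)])),76.5])
cv2.imwrite('pics/w14z.png',B)
E
```

```text
[482.79938322 111.39938497 140.97746569]
key pred px [258.58618019 189.7221753 ]
-90 [386.93437297 128.51630817]
-80 [380.93382431 127.4414262 ]
-70 [374.74089201 127.56038199]
-100 [392.55477205 130.72735308]
axis [377.5972865  165.88419379]
```

View pics/w14z.png

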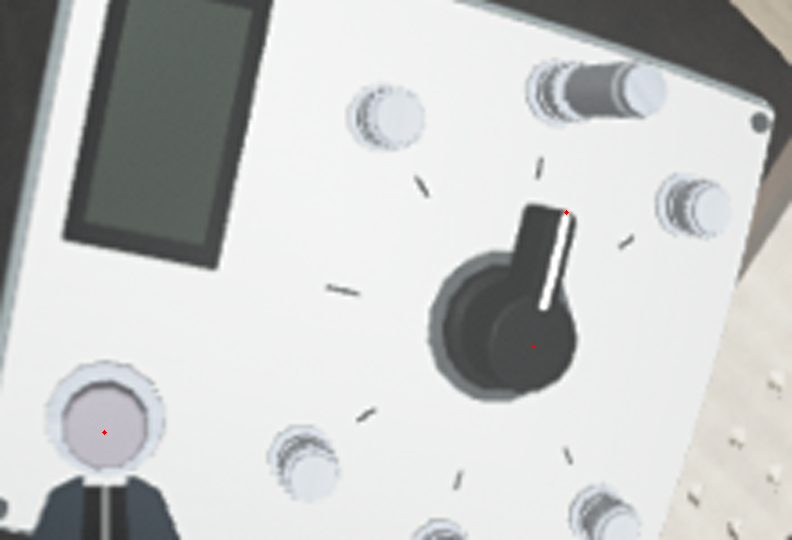

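Request:
play_rows --pt "0 0 0 -0.005 0.048 0 1" --pt "0 0 0 0 0 0.15 1" --pt "0 0 0 0 0 0.15 1" --pt "0 0 0 0 0 0.12 1" --pt "0 0 0 0 0 0.06 1" --pt "0 0 0 0 0 0 1" --pt "0 0 0 0 0 0 1" --pt "0 0 0 0 0 0 1"

```text
clock: 14.2
position: [486.2, 104.6, 69.5]
orientation: [0.0, 0.954, 0.3, 0.001]
ft_force: [-0.2, -0.2, 0.4]
gripper_width: 0.5
```

```bash
python3 look.py l15; python3 - <<'E'
from h import *
s=snap('side','s15'); p=r.read_state()['position']
o=(250,140);B=cv2.resize(s['color'][o[1]:o[1]+75,o[0]:o[0]+90,::-1],None,fx=8,fy=8,interpolation=cv2.INTER_CUBIC)
for P in([*KEY,64],p): cv2.circle(B,tuple(map(int,(proj(s,[P])[0]-o+.5)*8)),3,(0,0,255),-1)
cv2.imwrite('pics/s15z.png',B)
E
```

```text
14.25 [486.1 104.5  69.5] 34.94 [73.8 -8.6] 0.6 [ 1.05  0.63 -0.15] [ 0.002  0.002  0.004 -0.001 -0.003  0.   ]
```

View pics/l15z.png

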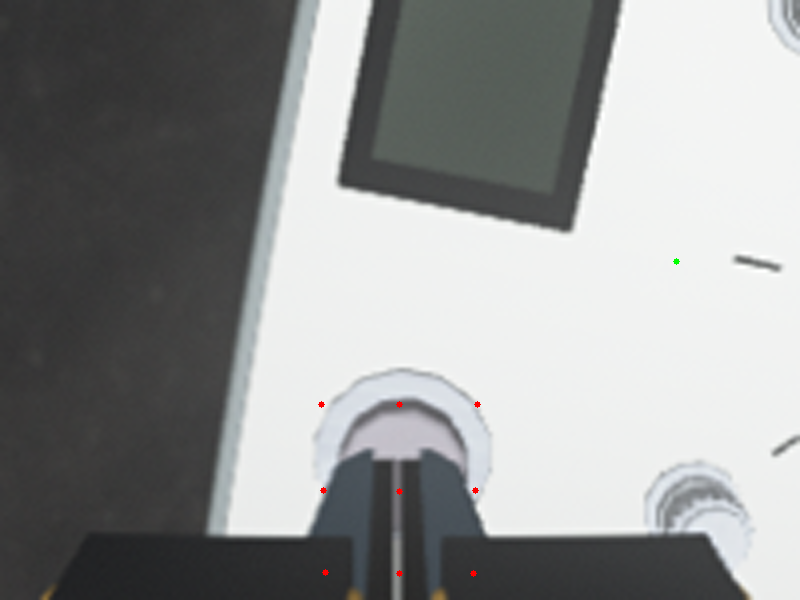

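View pics/s15z.png

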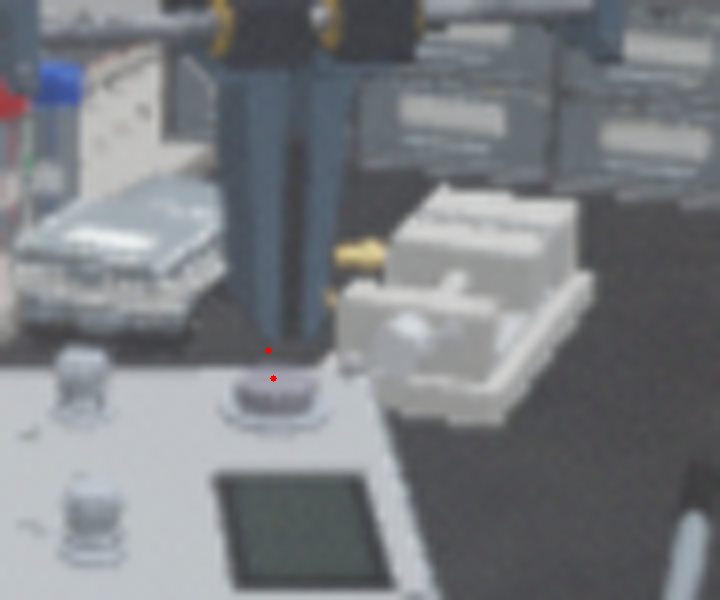

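Request:
play_rows --pt "0 0 0 0 -0.03 0 1" --pt "0 0 0 0 0 0.03 1" --pt "0 0 0 0 0 0.02 1" --pt "0 0 0 0 0 0.014 1" --pt "0 0 0 0 0 0 1" --pt "0 0 0 0 0 0 1" --pt "0 0 0 0 0 0 1" --pt "0 0 0 0 0 0 1"

```text
clock: 15.3
position: [483.2, 108.1, 59.3]
orientation: [-0.0, 0.954, 0.3, 0.0]
ft_force: [0.1, -0.1, -0.7]
gripper_width: 0.3
```

```bash
cat > k.py <<'E'
import sys
from h import *
w=snap('wrist','k'+sys.argv[1]); s=snap('side','ks'+sys.argv[1]); F=[]
F.append(r.read_state()['ft_force'])
st=r.read_state(); print(st['clock'],st['position'].round(1),st['ft_force'].round(2),F[0].round(2),st['wrist_torque'].round(3))
A=cv2.resize(w['color'][150:230,210:330][:,:,::-1],None,fx=4,fy=4,interpolation=cv2.INTER_CUBIC)
B=cv2.resize(s['color'][150:210,260:320][:,:,::-1],None,fx=320/60,fy=320/60,interpolation=cv2.INTER_CUBIC)
cv2.imwrite('pics/kk'+sys.argv[1]+'.png',np.hstack([A,B[:320]]))
E
python3 k.py 1
```

```text
15.4 [483.2 108.1  59.3] [-0.14 -0.13  0.28] [-0.14 -0.13  0.28] [-0.066  0.055 -0.009]
```

View pics/kk1.png

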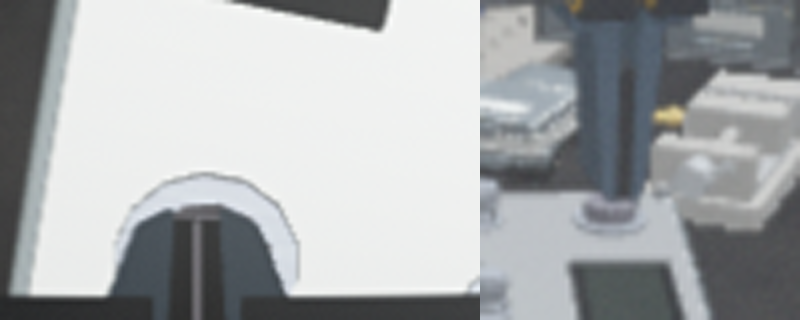

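Request:
play_rows --pt "0 0 0 0 0.025 0 1" --pt "0 0 0 0 0 0 1" --pt "0 0 0 0 0 0.01 1" --pt "0 0 0 0 0 0 1" --pt "0 0 0 0 0 0.01 1" --pt "0 0 0 0 0 0 1" --pt "0 0 0 0 0 0 1" --pt "0 0 0 0 0 0 1"

```text
clock: 16.4
position: [485.3, 105.1, 56.3]
orientation: [-0.0, 0.954, 0.3, 0.0]
ft_force: [-0.3, 0.1, 0.3]
gripper_width: 0.2
```

```bash
python3 k.py 2
```

```text
16.5 [485.3 105.1  56.3] [ 0.22 -0.18 -0.43] [ 0.22 -0.18 -0.43] [-0.035 -0.011  0.018]
```

View pics/kk2.png

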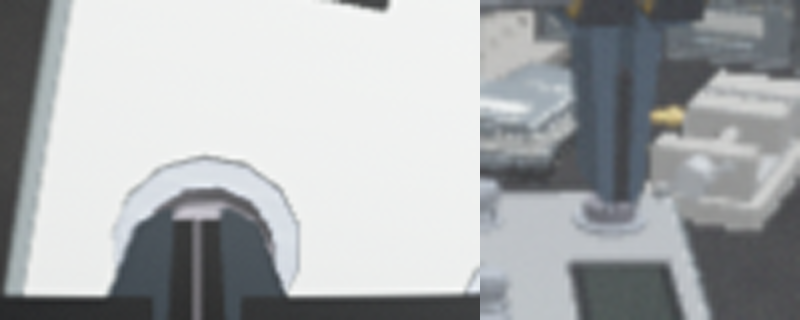

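Close above the key; descend in 1.5–2 mm steps.

Request:
play_rows --pt "0 0 0 0 0 0.01 1" --pt "0 0 0 0 0 0 1" --pt "0 0 0 0 0 0.01 1" --pt "0 0 0 0 0 0 1" --pt "0 0 0 0 0 0 1" --pt "0 0 0 0 0 0 1" --pt "0 0 0 0 0 0 1" --pt "0 0 0 0 0 0 1"

```text
clock: 17.5
position: [485.3, 105.1, 53.3]
orientation: [-0.0, 0.954, 0.3, 0.0]
ft_force: [-0.7, -1.0, 2.7]
gripper_width: 0.7
```

```bash
python3 k.py 3
```

```text
17.6 [485.3 105.1  53.3] [-1.23 -1.31  3.39] [-1.23 -1.31  3.39] [-0.024  0.118  0.014]
```

View pics/kk3.png

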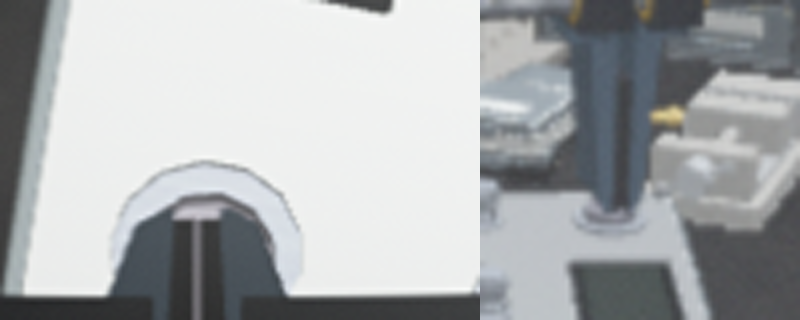

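Request:
play_rows --pt "0 0 0 0 0 0.007 1" --pt "0 0 0 0 0 0 1" --pt "0 0 0 0 0 0.007 1" --pt "0 0 0 0 0 0 1" --pt "0 0 0 0 0 0 1" --pt "0 0 0 0 0 0 1" --pt "0 0 0 0 0 0 1" --pt "0 0 0 0 0 0 1"

```text
clock: 18.6
position: [485.3, 105.1, 51.2]
orientation: [-0.0, 0.954, 0.3, 0.0]
ft_force: [0.2, -0.4, 4.0]
gripper_width: 0.3
```

```bash
python3 k.py 4
```

```text
18.7 [485.3 105.1  51.2] [0.56 0.84 4.43] [0.56 0.84 4.43] [0.04  0.163 0.01 ]
```

Near the bottom (4.2 N). Go on until force rises clearly past the spring.

Request:
play_rows --pt "0 0 0 0 0 0.005 1" --pt "0 0 0 0 0 0 1" --pt "0 0 0 0 0 0.003 1" --pt "0 0 0 0 0 0 1" --pt "0 0 0 0 0 0 1" --pt "0 0 0 0 0 0 1" --pt "0 0 0 0 0 0 1" --pt "0 0 0 0 0 0 1"

```text
clock: 19.7
position: [485.3, 105.1, 51.0]
orientation: [-0.0, 0.954, 0.3, 0.0]
ft_force: [-2.9, -0.5, 11.9]
gripper_width: 0.1
```

```bash
python3 k.py 5
```

```text
19.8 [485.3 105.1  50.9] [-2.72 -0.28 12.78] [-2.72 -0.28 12.78] [-0.024  0.568  0.009]
```

```bash
python3 - <<'E'
from h import *
w=snap('wrist','w20'); s=snap('side','s20'); st=r.read_state(); print(st['clock'],st['position'].round(1),st['ft_force'].round(1))
s0=load('side0')
B=cv2.resize(s['color'][160:250,175:330][:,:,::-1],None,fx=5,fy=5,interpolation=cv2.INTER_CUBIC); cv2.imwrite('pics/s20z.png',B)
E
```

```text
19.9 [485.4 105.1  51. ] [-2.4 -0.3 12.2]
```

View pics/s20z.png

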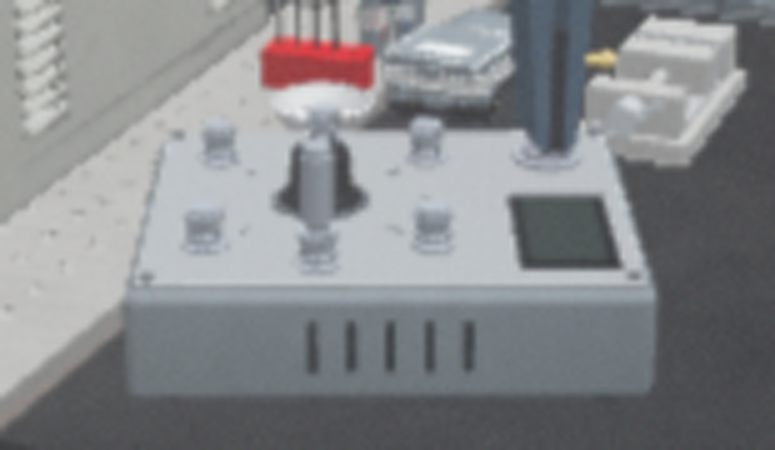

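View pics/w20.png

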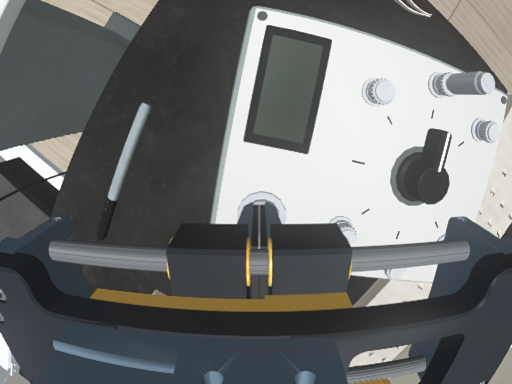

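```bash
python3 -c "
from h import *
print(r.finish_job()); print(r.read_state()['ft_force'])"
```

```text
the job is handed in; nothing more can be done
None
the job is handed in; nothing more can be done
```

The knob is clicked in at the jack with the tall terminator plug, and I handed in with the read key held right down. I handed in at about 20 s on the robot's clock.

- **Knob:** The terminator stands on the jack 90 degrees round on the box's +y side, so the target was −1.571 rad. I pushed the nose there from 0 with the closed fingertips, one click at a time: 0, −45 and −90 degrees. I saw each click in the wrist camera, and the last pictures show the nose still on the terminator's line.
- **Read key:** Only after that did I press the key. The force built to about 4.4 N, then jumped to about 12 N with almost no further travel (TCP at z = 51 mm), so the key is at its bottom stop. I left it held with that push.
- **Box and surroundings:** In the last side picture the box's corners are within about a pixel of where they started. The terminator and the caps that can be seen stand as before. I did not check the things lying around one by one, but the arm never went low near them.

**What disagreed:** In the cameras the closed fingertips ended 4 to 8 mm short of the TCP, not 19 mm ahead of it as stated. Because of that, my first pass went over the top of the knob without touching it. After that I set heights from the pictures and the force readings.

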